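# Clear and lever up the station's well hatch

### The arm

A 6-joint arm with a two-finger parallel gripper is mounted at the origin on the work surface. World frame = base frame: x ahead of the robot, y to its left, z up, the work surface at z = 0. Lengths are in m, angles in rad, forces in N, time in s.
With the tool pointing down it reaches from about 0.35 to 1 m from the base axis. Payload 7.1 kg.
Tool frame: the origin (TCP) lies between the finger pads; the fingertips stand 22 mm ahead of it and the grasp point (between the pads) lies 3 mm ahead of it; z points along the fingers, y is the line along which they close (so a half turn about z gives the same grasp; the last joint's range is limited). The gripper opens to 85 mm and grips with 20 to 120 N. Pads are 22 mm wide; open, the fingers measure 114 mm over their backs; the gripper's body (76 mm by 85 mm) begins 54 mm behind the grasp point. The pads swing forward as they close: fully open they stand 13 mm farther back than shut.
Start: joints at [-1.135, 0.423, 1.63, -0, 1.089, -0.019], TCP at [0.275, -0.561, 0.253] pointing down, gripper open.
Joint ranges: [-3, 3], [-0.9, 2.11], [0.09, 2.58], [-1.31, 4.45], [0.11, 2.69], [-2.54, 2.54]. Speed limits (rad/s): [2.39, 2.39, 3.01, 3.14, 3.14, 3.14].

### API

Orientations are given as a rotation vector (axis times angle).
In Python, from rig import manip gives the robot as it stands. The module is installed in compiled form; this text tells all that it offers. Calls block until the motion is done:
- manip.move_to(position, orientation): joint-space move of the TCP to a pose.
- manip.servo_line(position, orientation=None, rate=0.15): straight line of the TCP; orientation=None keeps the orientation; rate is the mean speed in m/s.
- manip.set_joints(angles): joint-space move.
- manip.command_gripper(opening, f_grip=None): finger opening in m; f_grip is the grip in N (None keeps the last); returns when the fingers have stopped.
- manip.hold(seconds).
- manip.solve_ik(position, orientation): joint angles nearest the present ones, or None.
- manip.camera(name): name is "side" or "top" or "wrist"; returns a dict with "image" (420x560x3 uint8, red, green, blue), "fx", "fy", "cx", "cy" (pixels), "cam_to_world" (4x4, takes a point from camera to world coordinates); the wrist camera has in their place "mount" (4x4, takes a point from camera to tool coordinates, whose origin is the TCP and whose axes are the flange's). Camera axes: x right, y down, z forward; pixel columns grow to the right and rows downward; lengths in m; the calibration is good to about 2 mm. The wrist camera is an equidistant fisheye: a pixel r from the principal point sees the ray r / f radians off the axis. A picture is of the moment at which its call begins: read the wrist's pose just before it. There is no depth.
A pose or a line that the arm cannot do raises manip.IKError and nothing moves.
- manip.sign_off(): hands the job in; it is judged then, once.
Readings, each from a call of its own:
- manip.get_time(): time.
- manip.get_joint_positions(): joint angles.
- manip.get_joint_vel(): joint speeds.
- manip.get_tau(): joint torques, N m.
- manip.get_position(): TCP position.
- manip.get_ee_rot(): TCP orientation.
- manip.get_contact_force(): force on the tool from outside, world axes, zero at the start.
- manip.get_torque(): the same for the moment, N m.
- manip.get_width(): finger opening in m.
- manip.get_grip_force(): force on a finger pad.
Only numpy, scipy, OpenCV 4.12 (cv2) and the standard library are available. Lean on these libraries where they do the work, as an engineer would, in place of code of your own. Each camera call takes 0.05 s, during which the arm holds its last target. There are 200 camera calls.

### The job

A round steel positioner foot has been left standing on the steel hatch of the probe station's raised deck. With the fingers push it, without lifting or toppling it, off the hatch onto the wide fixed deck on the side away from the robot, so that it stands wholly clear of the hatch; then press the padded long end of the lever down nearly to its stop, so that the lever's short end raises the heavy hatch, and finish while still holding the lever down and the hatch up. Do not raise the hatch by hand, and leave the other things where they are.

Things in the scene. Friction and masses are not known exactly. Their poses are not given: they have to be found in the camera images.
- station: the fixed station: black base plate 290 (x) x 510 (y) x 8 mm, carrying at its +y end an aluminium plinth whose deck is 82 mm above the table, and at its -y end the lever. Origin on the table; its x axis points away from the robot, turned by up to 0.3 rad. In its frame the plinth covers x -0.12 to 0.16 and y 0.05 to 0.20; the hatch covers x -0.097 to 0.017 and y 0.01 to 0.17, flush with the deck; the wide fixed deck is x 0.02 to 0.16, y 0.05 to 0.20
- deck_spot (a point): point on the surface of the wide fixed deck, 115 mm beyond the hatch's middle line in the station's +x; a good place for the foot (fixed to the station, axes as the station's)
- foot_mid (a point): centre (half-way up) of the loose steel foot: upright cylinder 48 mm in diameter and 32 mm high with a stud 20 mm in diameter on top, 50 mm high in all, 0.35 kg; it stands on the hatch and slides when pushed low down
- hatch (a joint): hatch angle in rad: 0 shut, about 0.29 with the lever on its stop. Steel plate 114 x 159 x 12 mm, about 1.8 kg, hinged along its +y edge; it rests on the lever's short end and falls shut when the lever is let go
- hatch_lip (a point): middle of the top edge of the hatch's free (-y) end, 160 mm from the hinge; its axes turn with the hatch
- lift_lever (a joint): lever angle in rad: 0 at rest with the long end up, 0.5 at its stop with the long end down. Raises the hatch by about 0.6 rad per rad; pressing takes about 2 to 6 N at the pad, and the lever comes back when released
- lever_pad (a point): middle of the upper face of the flat grey pad (40 x 46 mm) on the lever's long end, about 0.147 m above the table at rest; it moves with the lever. The pivot lies 200 mm from it along the station's +y and 0.0865 m above the table, with its axis along the station's x; the pad's middle falls about 100 mm from rest to stop, moving less than 10 mm sideways. The bar is 20 mm wide, between two cheeks at the pivot that stand 103 mm above the table
- tin: small round aluminium tin, 32 mm wide, 36 mm high, on the deck's far left corner; bystander; origin under its centre
- vial: small amber bottle, 32 mm wide, 65 mm high, on the base plate on the far side of the lever; bystander; origin under its centre
- clamp: small stepped clamp block with a steel stub, 40 x 30 x 56 mm, on the base plate between the vial and the plinth; bystander; origin under its centre
- wafer_box: flat round white box, 114 mm wide, 14 mm high; bystander; origin under its centre
- driver: screwdriver 160 mm long, lying on the table; bystander
- phone: flat black slab 150 x 72 x 9 mm; bystander; origin under its centre
- cup: grey cup, 68 mm wide, 80 mm high; bystander; origin under its centre

How it is judged:
By the outcome, as a careful person would: the job done as asked, in the order asked, and still so for the second after the job is handed in, while the arm keeps its last pose, push and grip.
It also fails if it takes over 48 s, if anything falls off the work surface, if the arm or the gripper's body presses on something with over 40 N, if the wrist force passes 120 N, or if a joint passes its speed limit or range.

## Working session

There is one attempt and no reset: what is moved stays moved. The work goes in short steps, each a Python script; the robot and the scene stay as the last script left them, time stands still between calls to the robot, and variables do not carry over. Pictures are saved under pics/ and viewed, at most 10 in all, crops included, and the job is handed in when it is done.

```bash
mkdir -p pics
cat > h.py <<'E'
from rig import manip
import numpy as np, cv2, pickle
from scipy.spatial.transform import Rotation as R
def snap(n,f):
    c=manip.camera(n); cv2.imwrite('pics/'+f+'.png',c['image'][:,:,::-1]); pickle.dump(c,open('pics/'+f+'.pkl','wb')); return c
def ray(c,u,v):
    T=np.array(c['cam_to_world']); d=T[:3,:3]@np.array([(u-c['cx'])/c['fx'],(v-c['cy'])/c['fy'],1]); return T[:3,3],d
def at(c,u,v,z):
    o,d=ray(c,u,v); return o+d*(z-o[2])/d[2]
def proj(c,P):
    T=np.array(c['cam_to_world']); p=(np.atleast_2d(P)-T[:3,3])@T[:3,:3]
    return np.c_[c['fx']*p[:,0]/p[:,2]+c['cx'],c['fy']*p[:,1]/p[:,2]+c['cy']]
E
python3 - <<'E'
from h import *
for n in('top','side'):
    c=snap(n,n); print(np.round(c['cam_to_world'],3),c['fx'])
print(manip.get_time(),manip.get_ee_rot())
E
```

```text
[[ 2.900e-02 -9.700e-01  2.410e-01  3.230e-01]
 [-1.000e+00 -2.800e-02  6.000e-03  4.000e-03]
 [ 1.000e-03 -2.410e-01 -9.710e-01  1.191e+00]
 [ 0.000e+00  0.000e+00  0.000e+00  1.000e+00]] 467.53004806442823
[[-0.717 -0.455  0.528 -0.105]
 [-0.697  0.464 -0.546  0.683]
 [ 0.003 -0.76  -0.65   0.968]
 [ 0.     0.     0.     1.   ]] 492.6943990862386
0.1 [-3.05936389e+00 -7.07944343e-01  4.83242719e-04]
```

View pics/top.png

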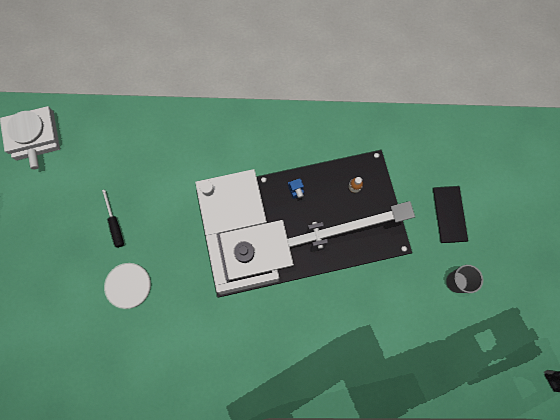

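View pics/side.png

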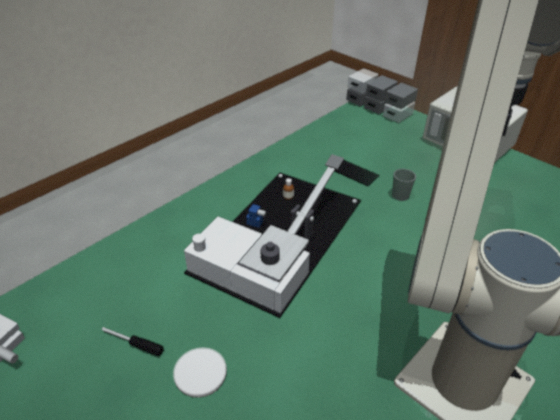

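The top view shows the plinth at about (196–290, 170–295), the foot on the hatch at (244,252), the lever pad at (402,211), and the tin at (207,188). I'll enlarge the plinth and lever to get accurate corners.

Run:
```python
import cv2
a=cv2.imread('pics/top.png')[140:310,190:420]
a=cv2.resize(a,None,fx=3.45,fy=3.45,interpolation=cv2.INTER_CUBIC)
cv2.imwrite('pics/topz.png',a);print(a.shape)
```

```text
(586, 794, 3)
```

View pics/topz.png

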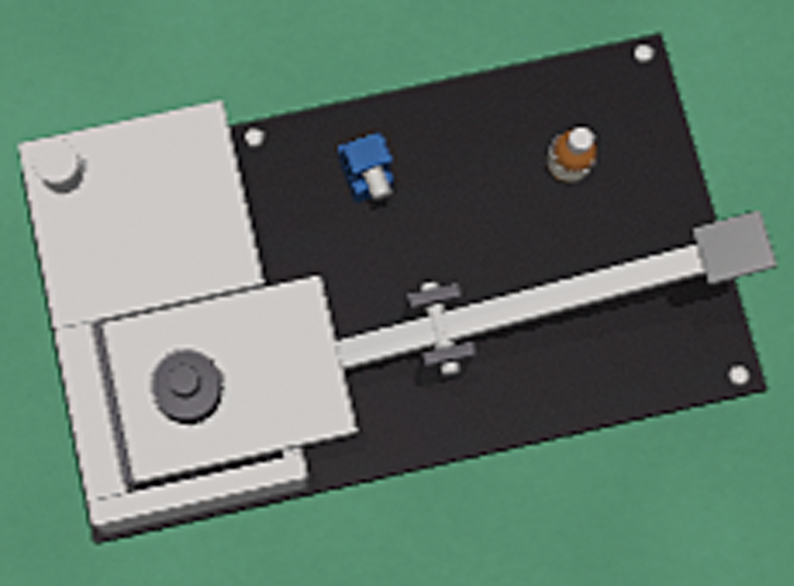

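The zoom shows deck corners at (20,145), (220,101), (93,523) and (305,478), with hatch free corners at (321,277) and (355,430). The foot's base disc is centred near (187,386), its stud top is near (184,379), and the pad is near (735,247).

```bash
cat >> h.py <<'E'
def st(p,pose):
    x,y,th=pose; p=np.atleast_2d(p).astype(float); q=p.copy(); c,s=np.cos(th),np.sin(th)
    q[:,0]=x+c*p[:,0]-s*p[:,1]; q[:,1]=y+s*p[:,0]+c*p[:,1]; return q
def inv(P,pose):
    x,y,th=pose; d=np.asarray(P)[:2]-[x,y]; c,s=np.cos(th),np.sin(th); return np.array([c*d[0]+s*d[1],-s*d[0]+c*d[1]])
E
python3 - <<'E'
from h import *
from scipy.optimize import least_squares
c=pickle.load(open('pics/top.pkl','rb'))
z=lambda p:(np.array(p)+.5)/3.45-.5+[190,140]
L=[((.16,.20,.082),(20,145)),((.16,.05,.082),(220,101)),((-.12,.2,.082),(93,523)),((-.12,.05,.082),(305,478)),((.017,.01,.082),(321,277)),((-.097,.01,.082),(355,430))]
P=np.array([a for a,_ in L]);U=np.array([z(b) for _,b in L])
r=least_squares(lambda q:(proj(c,st(P,q))-U).ravel(),[.5,0,.1]);q=r.x
print(q,np.round(r.fun.reshape(-1,2),1))
np.save('pose.npy',q)
for n,uv,h in[('foot rim',(187,384),.114),('stud',(184,377),.132),('pad',(735,247),.147),('vialtop',(580,138),.073),('clamptop',(375,182),.064),('tin',(62,160),.118)]:
    w=at(c,*z(uv),h);print(n,np.round(w,4),np.round(inv(w,q),4))
print('spot',st([-.04+.115,.09,.082],q), 'hinge/lip')
o,d=manip.get_position(),R.from_rotvec(manip.get_ee_rot()).as_matrix();print(np.round(d,2))
E
```

```text
[ 0.57016438 -0.01636846  0.24982738] [[-0.5 -0.6]
 [ 0.5 -0.4]
 [-0.4  0.9]
 [ 0.5 -0.1]
 [-0.5 -0.5]
 [ 0.3  0.6]]
foot rim [0.4986 0.085  0.114 ] [-0.0443  0.1159]
stud [0.5003 0.0858 0.132 ] [-0.0424  0.1163]
pad [ 0.5962 -0.279   0.147 ] [-0.0397 -0.2609]
vialtop [ 0.6942 -0.1893  0.073 ] [ 0.0774 -0.1983]
clamptop [ 0.6592 -0.0413  0.064 ] [ 0.0801 -0.0461]
tin [0.6527 0.1788 0.118 ] [0.1282 0.1687]
spot [[0.62058471 0.08938026 0.082     ]] hinge/lip
[[ 0.9   0.44 -0.  ]
 [ 0.44 -0.9   0.  ]
 [ 0.   -0.   -1.  ]]
```

```bash
cat >> h.py <<'E'
q=np.load('pose.npy'); c_,s_=np.cos(q[2]),np.sin(q[2])
ROT=R.from_matrix(np.array([[c_,s_,0],[s_,-c_,0],[0,0,-1]])).as_rotvec()
W=lambda x,y,z: st([x,y,z],q)[0]
E
python3 - <<'E'
from h import *
manip.command_gripper(.030)
manip.move_to(W(-.105,.116,.20),ROT)
manip.servo_line(W(-.105,.116,.125),rate=.12)
print(manip.get_contact_force())
manip.servo_line(W(-.105,.116,.111),rate=.04)
print(manip.get_contact_force(),manip.get_position(),manip.get_width(),manip.get_time())
snap('side','s2')
E
```

```text
[0.77493744 0.62795624 0.03868326]
[-1.164751   0.4748845 -0.0684391] [0.43962398 0.07008371 0.11082781] 0.029746288984063913 4.2833
```

View pics/s2.png

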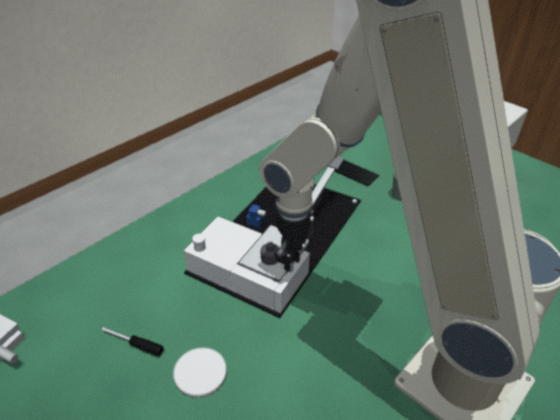

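The fingers stand just behind the foot at about (285,255), with no contact. Next I push.

Run:
```python
from h import *
for x in(-.06,-.02,.02,.048):
    manip.servo_line(W(x,.116,.111),rate=.05); print(x,manip.get_contact_force().round(1) if hasattr(manip.get_contact_force(),'round') else manip.get_contact_force())
manip.servo_line(W(.01,.116,.111),rate=.08)
manip.servo_line(W(.01,.116,.24),rate=.15)
manip.move_to(W(-.04,-.261,.22),ROT)
manip.command_gripper(0)
snap('top','t3');snap('side','s3');print(manip.get_time())
a=cv2.imread('pics/t3.png')[140:310,190:420];b=cv2.imread('pics/s3.png')[150:320,150:380]
cv2.imwrite('pics/m3.png',np.vstack([cv2.resize(i,(400,296),interpolation=cv2.INTER_CUBIC) for i in(a,b)]))
```

```text
-0.06 [-2.3  0.1  0.9]
-0.02 [ 0.  -0.1 -0.2]
0.02 [-0.1 -0.2  0.3]
0.048 [-0.2 -0.5 -0.7]
11.5417
```

View pics/m3.png

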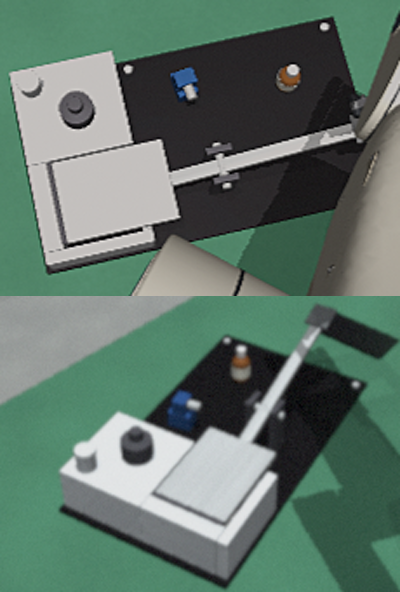

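The foot stands upright on the fixed deck at crop (76,109), well clear of the hatch edge at about y=150. The tin, clamp and vial haven't moved. Now I press the pad along its arc, checking the force as it goes.

Run:
```python
from h import *
i=inv(at(pickle.load(open('pics/t3.pkl','rb')),76/1.739+190,109/1.741+140,.114),q); print('foot',i)
f=lambda: np.array(manip.get_contact_force())
manip.servo_line(W(-.04,-.261,.180),rate=.1); b=f()
z=.180
while z>.150:
    z-=.003; manip.servo_line(W(-.04,-.261,z),rate=.04)
    if (f()-b)[2]>1.2: break
print('touch',z,f()-b)
# follow arc from contact height
rad=np.hypot(.2,.0605); a0=np.arctan2(.0605,.2); off=z-.147
for a in np.arange(.05,.481,.0433):
    y=-.061-rad*np.cos(a0-a); zz=.0865+rad*np.sin(a0-a)+off
    manip.servo_line(W(-.04,y,zz),rate=.05); F=f()-b; print(round(a,2),round(zz,3),F.round(1))
    if F[2]>20: break
print(manip.get_time()); snap('top','t4');snap('side','s4')
a=cv2.imread('pics/t4.png')[140:310,190:420];b=cv2.imread('pics/s4.png')[150:320,150:380]
cv2.imwrite('pics/m4.png',np.vstack([cv2.resize(i,(400,296),interpolation=cv2.INTER_CUBIC) for i in(a,b)]))
```

```text
foot [0.07522264 0.11590015]
touch 0.16799999999999998 [-0.34499585  1.54317319  2.48445263]
0.05 0.158 [0.5 0.3 2.1]
0.09 0.149 [-0.5  0.2  3.1]
0.14 0.14 [0.2 0.5 1.6]
0.18 0.131 [-0.1  1.7  2.2]
0.22 0.122 [0.5 2.  1.8]
0.27 0.113 [1.  2.1 2.1]
0.31 0.104 [0.4 1.6 1.3]
0.35 0.095 [0.8 1.2 1.8]
0.4 0.086 [1.4 1.6 1.3]
0.44 0.077 [1.4 1.5 1.4]
16.45
```

View pics/m4.png

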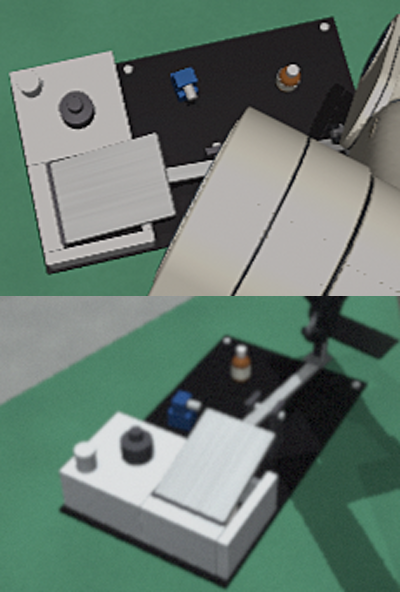

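The hatch is rising and the foot hasn't moved. The pad, at crop (320,358) in the side view, is held by the fingertips. I continue until I feel the stop.

Run:
```python
from h import *
f=lambda: np.array(manip.get_contact_force())
rad=np.hypot(.2,.0605); a0=np.arctan2(.0605,.2); off=.021
for a in np.arange(.45,.545,.01):
    y=-.061-rad*np.cos(a0-a); zz=.0865+rad*np.sin(a0-a)+off
    manip.servo_line(W(-.04,y,zz),rate=.03); F=f(); print(round(a,2),round(zz,3),F.round(1))
    if F[2]>8: break
manip.hold(1); print(f().round(1),manip.get_time()); snap('top','t5');snap('side','s5')
a=cv2.imread('pics/t5.png')[140:310,190:420];b=cv2.imread('pics/s5.png')[150:320,150:380]
cv2.imwrite('pics/m5.png',np.vstack([cv2.resize(i,(400,296),interpolation=cv2.INTER_CUBIC) for i in(a,b)]))
```

```text
0.45 0.075 [ 0.9 -0.8  3.1]
0.46 0.073 [-0.1 -0.3  3.4]
0.47 0.071 [ 0.6 -0.7  3.4]
0.48 0.069 [1.7 0.4 4.4]
0.49 0.067 [-2.   1.  14.4]
[-2.8  1.1 13.8] 18.8
```

View pics/m5.png

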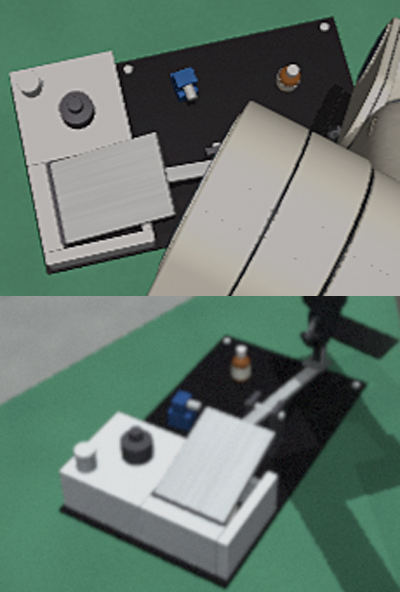

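The force jump to a steady 14 N at about 0.49 rad matches the stop. The hatch is up and the foot is clear, so I'm handing in.

```bash
python3 -c "
from rig import manip
print(manip.get_contact_force(),manip.sign_off())"
```

```text
the job is handed in; nothing more can be done
[-2.69114518  0.56609361 13.21566123] None
```

The job is handed in: the foot stands on the fixed deck about 3 cm clear of the hatch, and the lever is held on its stop at about 13 N with the hatch up, after about 19 s of the 48 s allowed.

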